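# Flip out the kickstand of a folding light panel, then hold the panel upright

## Robot

A 7-joint arm with a two-finger parallel gripper is mounted at the origin on a cart in front of the work surface, level with it; the furniture and walls round the work are solid. World frame = base frame: x ahead of the robot, y to its left, z up, the work surface at z = 0. Lengths are in m, angles in degrees, forces in N, time in s.
With the tool pointing down it reaches from about 0.4 to 0.925 m from the base axis. Payload 5.6 kg.
Tool frame: the origin (TCP) lies on the centre line of the jaws, within the pads' length; the fingertips stand 8 mm ahead of it and the grasp point (between the pads) lies 11 mm behind it; y points along the fingers, z is the direction in which the jaws open and shut, and the axes are right-handed (so a half turn about y gives the same grasp; the last joint's range is limited). The gripper opens to 85 mm and grips with 20 to 120 N. Pads are 22 mm wide; open, the fingers measure 114 mm over their backs; the gripper's body (76 mm by 85 mm) begins 54 mm behind the grasp point. The pads swing forward as they close: fully open they stand 13 mm farther back than shut.
Start: joints at [70.245, 26.786, -0.665, 91.828, 0.344, 61.387, -3.226], TCP at [0.193, -0.621, 0.239] pointing down, gripper open.
Joint ranges: [-144.91, 144.91], [-17.63, 115.5], [-89.93, 88.59], [15.96, 139.68], [-74.01, 254.01], [8.47, 105.57], [-167.45, 167.45]. Speed limits (degrees/s): [147.25, 147.25, 180, 180, 180, 180, 180].

## Interface

Orientations are given as [roll, pitch, yaw] about the fixed x, y, z axes, in that order (R = Rz(yaw) Ry(pitch) Rx(roll)).
In Python, from rig import robot, snapshot, finder gives the robot as it stands.
- The arm moves only by the shell command python3 -m crank 'ROWS' [FORCE]. ROWS is JSON, a list of rows, each a list of 5 numbers: the shift along the tool's x, y, z in cm, then the turn about the tool's y in rad, then the closure, from 0 (fully open) to 1 (shut). A call has 1 to 20 rows; each row is the pose to reach, as a shift and turn from the pose commanded when the call began, along the tool's axes at that moment; what a row does not reach only later rows make up. A row lasts 1/10 s, in which the tool goes at most 50 mm and 8.59 degrees, less where a joint would pass 70% of its speed; a pose out of reach is approached as far as the arm can. A call with a gripper value outside its range is refused whole. The fingers move at their own pace and stop on an object; FORCE is the grip in N (left out, the last holds). Time passes only in rows, so rows that repeat a pose let the fingers close. It gives the time, the measured TCP pose, the force and the opening at its end, in the units of the state.
- robot.get_obs(): the state, without advancing time (a new reading comes with each control period).
- snapshot(name): name is "scene" or "top" or "wrist"; returns a dict with "frame" (420x560x3 uint8, blue, green, red), "fx", "fy", "cx", "cy" (pixels), "D" ([k1, k2, p1, p2, k3] as OpenCV has them; the pictures are not rectified), "pose" (4x4, takes a point from camera to world coordinates); the wrist camera has in their place "mount" (4x4, takes a point from camera to tool coordinates, whose origin is the TCP and whose axes are the tool frame's). Camera axes: x right, y up, looking along -z (the intrinsics and any distortion apply to the point x, -y, -z); pixel columns grow to the right and rows downward; lengths in m; the calibration is good to about 2 mm. A picture is of the moment at which its call begins: read the wrist's pose just before it. There is no depth.
- robot.finish_job(): hands the job in, once; it reports no verdict.
Trained networks look in a picture, given as the dict that the camera call returned (one of the last four; its "shot" number tells which), for a name from the list of things; names that differ only in an ending like _2 or _b are one class to them, and where a whole thing is asked for, a point or a joint stands for the part that bears it (a point fixed in the world has none). Each returns a list of dicts, best first, with "score" (0 to 1); they miss things now and then, are a little off and sometimes report something else, mostly with a low value. They report only what shows in the picture. A call takes as long as a camera call.
- finder.boxes_of(thing, picture): "box" ([left, top, right, bottom] in pixels, round what is visible of it).
The state is a dict: "t": time; "joint_positions": joint angles; "qd": joint speeds; "joint_torque": joint torques, N m; "tool_pos": TCP position; "ee_rot": TCP orientation; "force": force on the tool from outside, world axes, zero at the start; "ft_torque": the same for the moment, N m; "width": finger opening in m.
Only numpy, scipy, OpenCV 4.12 (cv2) and the standard library are available. Lean on these libraries where they do the work, as an engineer would, in place of code of your own. Each camera call takes 0.05 s, during which the arm holds its last target.

## Task

Set up the folding slide-viewing light panel that lies face down on its base: with the panel still lying down, take the kickstand folded on its back and swing it over centre until it snaps out against its stop. Then raise the panel by its carry handle, without letting it drop, and finish while still gripping the handle and holding the panel upright, not leaning back on the stand, so that I can tighten the hub knobs. Leave everything else on the bench where it is.

Things in the scene. Friction and masses are not known exactly. Their poses are not given: they have to be found in the camera images.
- base: Grey weighted base, immovable. Origin on the bench under the hub's middle; x from front (handle side of the lying panel) to rear, y along the hub, z up; yaw up to 0.55 rad. Plate 170 mm wide, 10 mm high, from 150 mm before the hub to 15 mm behind it, then a tail 46 mm wide to 120 mm behind with a rubber landing pad (top 11.5 mm up).
- hub (a point): Middle of the hub axle between the two base ears, on the panel's turning axis, 44 mm above the bench. The axle lies along the base's y axis; black star knobs (27 mm) sit on its outer ends, out to 87 mm each side.
- panel (a joint): Panel angle: 0 = lying level, face down, toward the base's -x; pi/2 = upright; grows as the handle swings up toward +x. The hub is loose: the panel falls the way it leans if let go; with the kickstand out its foot meets the pad at 1.81. Panel: pale grey back, aluminium bezel, 16 mm thick, 182 mm wide, 17 to 155 mm from the axle, middle plane through it, about 0.6 kg.
- carry_handle: Steel U-shaped carry handle with a black rubber grip on the panel's top edge; part of the panel. Origin at the hub axle, not on the grip (see handle_grip); axes as the base's while the panel lies, turning with the panel.
- handle_grip (a point): Middle of the handle's round rubber grip: 13.6 mm diameter, 78 mm long, parallel to the hub axle and 194 mm from it in the panel's middle plane. 32 mm clear between grip and panel edge, 100 mm between the side bars. While the panel lies, it is 44 mm above the bench with no base under it.
- kickstand (a joint): Kickstand angle: 0 = folded along the panel's back, pointing to the handle; pi/2 = square to the back; 2.42 = out against its stop, sloping down behind the upright panel. Turns the same way as the panel when raised. A bistable spring drives it back to 0 below about 1.4 and on to the stop above; strongest at the ends (about 0.15 Nm folded).
- kickstand_pivot (a point): Middle of the kickstand's pivot pin on the panel's back: 60 mm from the hub axle toward the handle and 20 mm from the panel's middle plane, on the back side (the panel's back surface is 8 mm from that plane). The pin is parallel to the hub axle. A steel bracket and a small coil spring beside it, within 20 mm.
- kickstand_foot (a point): Centre of the kickstand's black rubber foot, a roller parallel to the pivot pin, 18 mm diameter, 18 mm long, 88 mm from the pivot, on a steel strap 13 mm wide and 5 mm thick. Folded, the panel lying: 148 mm from the hub axle, 10 mm above the panel's flat back (62 mm above the bench), over 40 mm of free back each side.
- cassette_pink: Bystander: pink tissue cassette with wax block, 29x40x12 mm, origin under its middle.
- calculator: Bystander: dark desk calculator, 108x66x13 mm, origin under its middle.
- forceps: Bystander: steel forceps lying flat, 127 mm long, 9 mm high, origin under its middle.

How it is judged:
By the outcome, as a careful person would: the job done as asked, in the order asked, and still so for the second after the job is handed in, while the arm keeps its last pose, push and grip.
It also fails if it takes over 51 s, if anything falls off the work surface, if the arm or the gripper's body presses on something with over 40 N, if the wrist force passes 120 N, or if a joint passes its speed limit or range.

## Working session

There is one attempt and no reset: what is moved stays moved. The work goes in short steps, Python scripts to look and compute and a shell command to move; the robot and the scene stay as the last step left them, time stands still between calls to the robot, and variables do not carry over. Pictures are saved under pics/ and viewed, and the job is handed in when it is done.

```bash
ls; mkdir -p pics
python3 - <<'E'
from rig import robot, snapshot, finder
import cv2
print(robot.get_obs())
for n in ["scene","top","wrist"]:
    s=snapshot(n); cv2.imwrite(f"pics/{n}0.png",s["frame"])
    print(n,{k:v for k,v in s.items() if k!="frame"})
    for t in ["base","panel","carry_handle","kickstand","kickstand_foot","cassette_pink","calculator","forceps"]:
        try: print(t,[(d["box"],round(d["score"],2)) for d in finder.boxes_of(t,s)][:2])
        except Exception as e: print(t,e)
E
```

```text
pics
{'t': 0.0, 'joint_positions': array([70.24532088, 26.83723788, -0.6641596 , 91.88294715,  0.34316786,
       61.3862081 , -3.2269636 ]), 'qd': array([ 0.00065429, -0.01394361,  0.05535985,  0.04343176, -0.00990607,
        0.02672281,  0.03231471]), 'joint_torque': array([ 2.48459746e-04, -5.32376647e+01,  2.23489985e-02, -2.51305783e+01,
        1.16003506e-02,  7.72915111e-03,  7.50248887e-06]), 'tool_pos': array([ 0.19295983, -0.62011053,  0.23830965]), 'ee_rot': array([-9.01041840e+01, -6.99681188e-03, -1.62714755e+02]), 'force': array([-0.28674171, -0.1755979 , -0.8375333 ]), 'ft_torque': array([0.00226778, 0.01285808, 0.01499463]), 'width': 0.08545220590165653}
scene {'fx': 392.31502524153865, 'fy': 392.31502524153865, 'cx': 279.6855217996433, 'cy': 203.4169901252402, 'D': array([0.00760276, 0.        , 0.        , 0.        , 0.        ]), 'pose': array([[ 0.85227625,  0.34842021, -0.39016477,  0.1691089 ],
       [-0.52306638,  0.57502973, -0.62908058, -0.38126841],
       [ 0.00517195,  0.74023251,  0.67233108,  0.61902378],
       [ 0.        ,  0.        ,  0.        
[... 1226 characters left out ...]
3.1, 257.9, 200.9, 309.4], 0.67)]
forceps []
wrist {'fx': 370.57485295057637, 'fy': 370.57485295057637, 'cx': 275.1932011104466, 'cy': 210.4663157119627, 'D': array([-0.07074344,  0.        ,  0.        ,  0.        ,  0.        ]), 'mount': array([[ 2.81938452e-04, -9.63268398e-01, -2.68540339e-01,
        -6.74232942e-02],
       [ 1.19478353e-03,  2.68540483e-01, -9.63267658e-01,
        -1.34751793e-01],
       [ 9.99999247e-01, -4.92653822e-05,  1.22660910e-03,
         9.16690368e-04],
       [ 0.00000000e+00,  0.00000000e+00,  0.00000000e+00,
         1.00000000e+00]]), 'shot': 3}
base []
panel []
carry_handle []
kickstand []
kickstand_foot []
cassette_pink []
calculator []
forceps []
```

Run:
```python
import cv2
a=cv2.imread("pics/top0.png")[80:330,120:420]
cv2.imwrite("pics/top0z.png",cv2.resize(a,(750,625)[:2],interpolation=cv2.INTER_CUBIC)[:600])
a=cv2.imread("pics/scene0.png")[130:330,150:410]
cv2.imwrite("pics/scene0z.png",cv2.resize(a,(780,600),interpolation=cv2.INTER_CUBIC))
```

```text
(no output)
```

View pics/top0z.png

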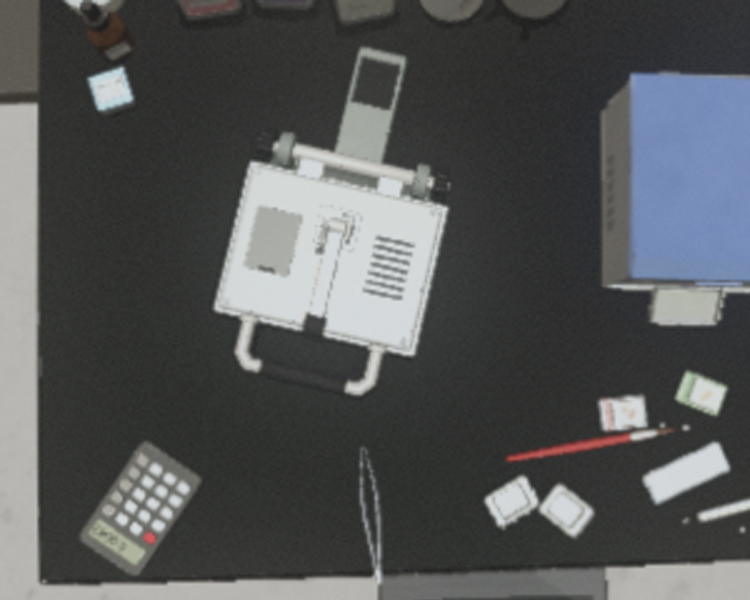

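View pics/scene0z.png

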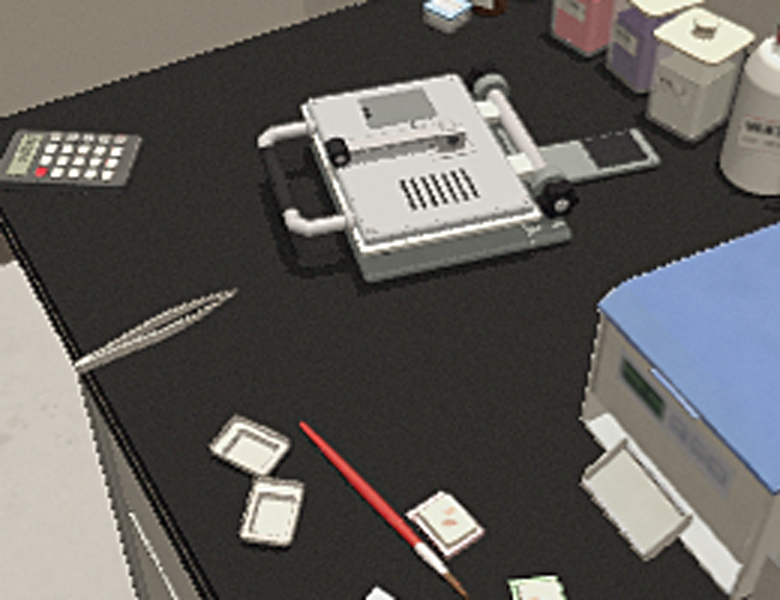

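View pics/scene0.png

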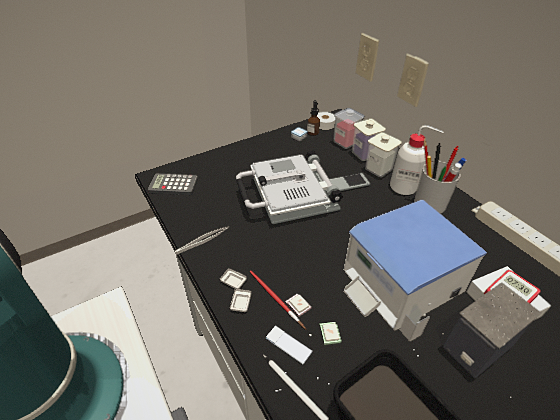

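```bash
cat > h.py <<'E'
import numpy as np, cv2
from scipy.spatial.transform import Rotation as R
from scipy.optimize import least_squares
def proj(s,P,pose=None):
    T=np.linalg.inv(s["pose"] if pose is None else pose)
    P=np.atleast_2d(P); c=P@T[:3,:3].T+T[:3,3]
    c=c*[1,-1,-1]
    K=np.array([[s["fx"],0,s["cx"]],[0,s["fy"],s["cy"]],[0,0,1]])
    return cv2.projectPoints(c,np.zeros(3),np.zeros(3),K,s["D"])[0][:,0]
def toolT(o):
    T=np.eye(4);T[:3,:3]=R.from_euler("xyz",o["ee_rot"],degrees=True).as_matrix();T[:3,3]=o["tool_pos"];return T
def b2w(p,P):
    x,y,a=p;P=np.atleast_2d(P).astype(float)
    return np.c_[x+P[:,0]*np.cos(a)-P[:,1]*np.sin(a),y+P[:,0]*np.sin(a)+P[:,1]*np.cos(a),P[:,2]]
E
python3 - <<'E'
from h import *
from rig import snapshot
st=snapshot("top");ss=snapshot("scene")
B=np.array([[-17,91,52],[-17,-91,52],[-155,-91,52],[-155,91,52],[-148,0,62],[120,23,10],[120,-23,10],[0,87,44],[0,-87,44],[-194,0,44]])/1000
top=np.array([[250,165],[448,208],[413,354],[215,312],[315,322],[363,47],[406,57],[260,145],[447,186],[303,376]])/2.5+[120,80]
sc=np.array([[462,75],[535,207],[362,240],[302,105],[338,152],[640,132],[660,160]])/3+[150,130]
f=lambda p:np.r_[(proj(st,b2w(p,B))-top).ravel(),(proj(ss,b2w(p,B[:7]))-sc).ravel()]
for name,g in [("both",f),("top",lambda p:f(p)[:20]),("sc",lambda p:f(p)[20:])]:
    r=least_squares(g,[.45,.2,-.2],loss="soft_l1");print(name,r.x)
r=least_squares(f,[.45,.2,-.2],loss="soft_l1")
print(f(r.x).reshape(-1,2).round(1))
np.save("base.npy",r.x)
for n,P in [("grip",[-.194,0,.044]),("foot",[-.148,0,.062]),("pivot",[-.06,0,.064])]: print(n,b2w(r.x,P))
E
```

```text
both [ 0.64066869  0.18903599 -0.2582542 ]
top [ 0.64003452  0.19017435 -0.25310677]
sc [ 0.64121702  0.18619642 -0.26393706]
[[ 0.2 -2.8]
 [ 0.9 -1.1]
 [ 0.9  1.1]
 [-0.9 -1.1]
 [ 0.1  1. ]
 [-0.7 -0.6]
 [ 1.2 -0.1]
 [ 0.2 -0.8]
 [ 1.   0.6]
 [ 0.5  0.2]
 [-1.1 -2.6]
 [ 2.1 -0.4]
 [-1.2  0.8]
 [-1.4 -3.4]
 [-1.2 -0.2]
 [-1.3 -1.8]
 [ 0.3 -0.1]]
grip [[0.45310225 0.23858224 0.044     ]]
foot [[0.49757677 0.22683416 0.062     ]]
pivot [[0.58265845 0.20435957 0.064     ]]
```

```bash
python3 -m crank '[[0,-6,0,-0.15,0],[-6,-11,-6,-0.3,0],[-10,-12,-10,-0.45,0],[-14,-12,-14.5,-0.6,0],[-18,-12,-18.6,-0.75,0],[-22,-12,-22.7,-0.9,0],[-26,-12,-26.8,-1.05,0],[-29,-12,-30,-1.2,0],[-31,-12,-33.5,-1.35,0],[-33,-12,-37,-1.5,0],[-36,-12,-41,-1.65,0],[-38.5,-12,-45,-1.8,0],[-41,-12,-49,-1.95,0],[-43.5,-12,-53,-2.1,0],[-46,-12,-57,-2.25,0],[-48.5,-12,-61.5,-2.4,0],[-51,-12,-66,-2.5,0],[-53,-12,-70,-2.585,0],[-54.3,-10,-71.8,-2.585,0],[-54.3,-5,-71.8,-2.585,0]]' 20
```

```text
t: 3.45
tool_pos: [0.4995, 0.2296, 0.3019]
ee_rot: [-89.5, -0.4, -14.3]
force: [1.2, 0.1, -0.4]
width: 0.0857
```

```bash
python3 -c "
from rig import robot;o=robot.get_obs();print(o['joint_positions'],o['qd'],o['tool_pos'],o['ee_rot'],o['force'])"
```

```text
[ 12.6282632   21.38070358 -51.16358363  99.96142237  17.99869817
  66.66216126  31.99078718] [-32.73058418  38.30286772  15.83295788  28.49106921  34.23680172
 -47.34401361 -39.4494167 ] [0.49945798 0.2296495  0.30193133] [-89.51046337  -0.37983279 -14.33403414] [ 1.20921535  0.09792828 -0.40116221]
```

```bash
python3 -m crank '[[0,4,0,0,0],[0,8,0,0,0],[0,12,0,0,0],[0,13,0,0,0.4],[0,13,0,0,0.4],[0,13,0,0,0.4],[0,13,0,0,0.4]]' 20
python3 - <<'E'
from h import *
from rig import robot,snapshot,finder
o=robot.get_obs();s=snapshot("wrist");cv2.imwrite("pics/w1.png",s["frame"])
T=toolT(o);p=np.load("base.npy");pose=T@s["mount"]
print(o["tool_pos"],o["ee_rot"],o["width"],o["joint_positions"])
for n,P in [("foot",[-.148,0,.062]),("pivot",[-.06,0,.064]),("fl",[-.155,.091,.052]),("fr",[-.155,-.091,.052]),("rl",[-.017,.091,.052]),("rr",[-.017,-.091,.052]),("grip",[-.194,0,.044])]:
    print(n,b2w(p,P).round(4),proj(s,b2w(p,P),pose).round(1))
print(T[:3,:3].round(3))
E
```

```text
t: 4.15
tool_pos: [0.4987, 0.2236, 0.1708]
ee_rot: [-89.9, -0.2, -14.6]
force: [0.1, -0.2, 0.2]
width: 0.0514
[0.49872618 0.22355045 0.17079266] [-89.88079476  -0.18627101 -14.61947893] 0.05142222709624575 [  8.02354413  29.67901507 -45.79939546 107.81312051  26.34094415
  53.34059122  25.23911039]
foot [[0.4976 0.2268 0.062 ]] [[280.3 207.6]]
pivot [[0.5827 0.2044 0.064 ]] [[279.6 322.5]]
fl [[0.514  0.3166 0.052 ]] [[408.5 194.7]]
fr [[0.4676 0.1406 0.052 ]] [[151.3 194.1]]
rl [[0.6475 0.2814 0.052 ]] [[390.3 359.3]]
rr [[0.601  0.1054 0.052 ]] [[167.4 359.3]]
grip [[0.4531 0.2386 0.044 ]] [[280.3 137. ]]
[[ 0.968  0.004  0.252]
 [-0.252  0.001  0.968]
 [ 0.003 -1.     0.002]]
```

View pics/w1.png

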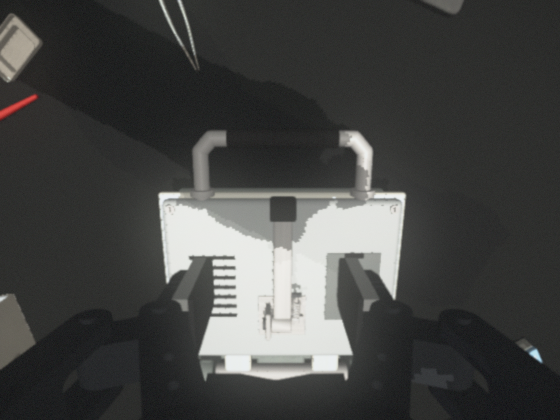

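```bash
python3 -m crank '[[0,2.5,0.3,0,0.4],[-0.1,5,0.3,0,0.4],[-0.1,7,0.3,0,0.4],[-0.1,7,0.3,0,0.4],[-0.1,7,0.3,0,0.4],[-0.1,7,0.3,0,0.4]]'
python3 - <<'E'
from h import *
from rig import robot,snapshot,finder
o=robot.get_obs();s=snapshot("wrist");cv2.imwrite("pics/w2.png",s["frame"])
T=toolT(o);p=np.load("base.npy");pose=T@s["mount"]
print(o["tool_pos"],o["ee_rot"],o["width"])
for n,P in [("foot",[-.148,0,.062]),("pivot",[-.06,0,.064])]:
    w=b2w(p,P);print(n,proj(s,w,pose).round(1),((w-T[:3,3])@T[:3,:3]*100).round(2))
    for dy in (-.009,.009): print(proj(s,b2w(p,np.array(P)+[0,dy,0]),pose))
E
```

```text
t: 4.8
tool_pos: [0.4983, 0.2266, 0.1003]
ee_rot: [-89.9, -0.1, -14.6]
force: [-0.6, 0.4, 0.3]
width: 0.0512
[0.49830053 0.22664523 0.10028231] [-89.89981313  -0.1317979  -14.61217115] 0.05122029228497571
foot [[276.8 247. ]] [[-0.08  3.83 -0.01]]
[[258.73472555 246.93342796]]
[[294.85561731 247.00284559]]
pivot [[276.2 393.2]] [[ 8.72  3.65 -0.03]]
[[260.26658002 393.16407661]]
[[292.03954891 393.18370029]]
```

View pics/w2.png

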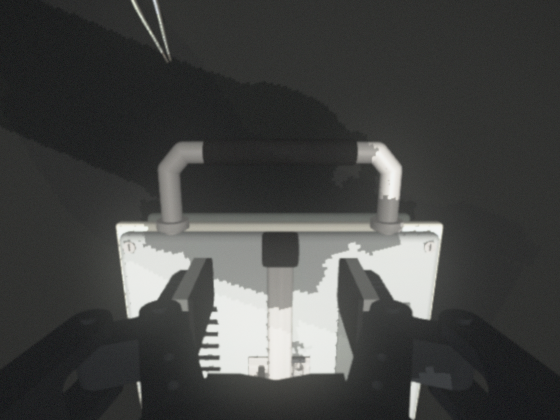

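```bash
python3 -m crank '[[0.1,1.5,0.2,0,0.4],[0.1,3,0.2,0,0.4],[0.1,3.5,0.2,0,0.4],[0.1,3.5,0.2,0,0.4],[0.1,3.5,0.2,0,0.65],[0.1,3.5,0.2,0,0.7],[0.1,3.5,0.2,0,0.8],[0.1,3.5,0.2,0,0.9],[0.1,3.5,0.2,0,0.9],[0.1,3.5,0.2,0,0.9]]' 20
python3 - <<'E'
from h import *
from rig import robot,snapshot,finder
o=robot.get_obs();s=snapshot("wrist");cv2.imwrite("pics/w3.png",s["frame"])
print(o["tool_pos"],o["ee_rot"],o["width"],o["force"],o["ft_torque"])
E
```

```text
t: 5.85
tool_pos: [0.4991, 0.2287, 0.064]
ee_rot: [-89.9, -0.0, -14.6]
force: [0.9, 4.7, 0.4]
width: 0.0174
[0.49910111 0.22867498 0.06404862] [-8.98914819e+01 -4.46721630e-02 -1.45774938e+01] 0.017425130567227488 [0.94392016 4.66314574 0.3562427 ] [ 0.80373158 -0.15813364 -0.05894858]
```

View pics/w3.png

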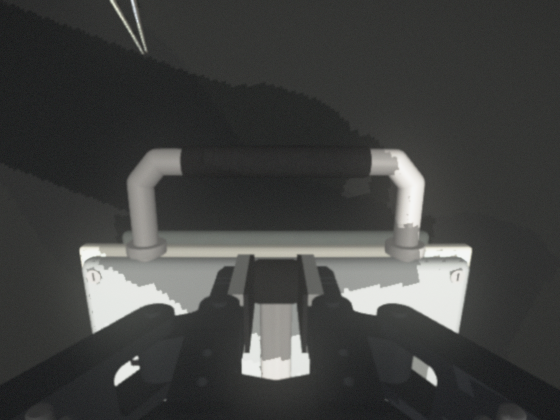

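```bash
python3 -m crank '[[0.03,-0.97,0.1,0,0.9],[0.13,-1.73,0.1,0,0.9],[0.3,-2.5,0.1,0,0.9],[0.5,-3.2,0.1,0,0.9],[0.8,-3.9,0.1,0,0.9],[1.2,-4.6,0.1,0,0.9],[1.6,-5.25,0.1,0,0.9],[2.05,-5.85,0.1,0,0.9],[2.6,-6.4,0.1,0,0.9],[2.6,-6.4,0.1,0,0.9]]' 20
python3 - <<'E'
from h import *
from rig import robot,snapshot,finder
o=robot.get_obs();s=snapshot("wrist");cv2.imwrite("pics/w4.png",s["frame"])
print(o["tool_pos"],o["ee_rot"],o["width"],o["force"],o["ft_torque"])
s=snapshot("scene");cv2.imwrite("pics/s4.png",cv2.resize(s["frame"][100:260,180:400],(770,560)))
E
```

```text
t: 6.9
tool_pos: [0.5242, 0.2222, 0.1283]
ee_rot: [-90.0, 0.0, -14.6]
force: [-0.8, 4.3, -0.6]
width: 0.0173
[0.52418666 0.2221515  0.12830939] [-9.00103894e+01  2.54118296e-02 -1.46352931e+01] 0.01730523091529774 [-0.82317236  4.25085213 -0.64867938] [0.91829146 0.25805709 0.00517824]
```

View pics/s4.png

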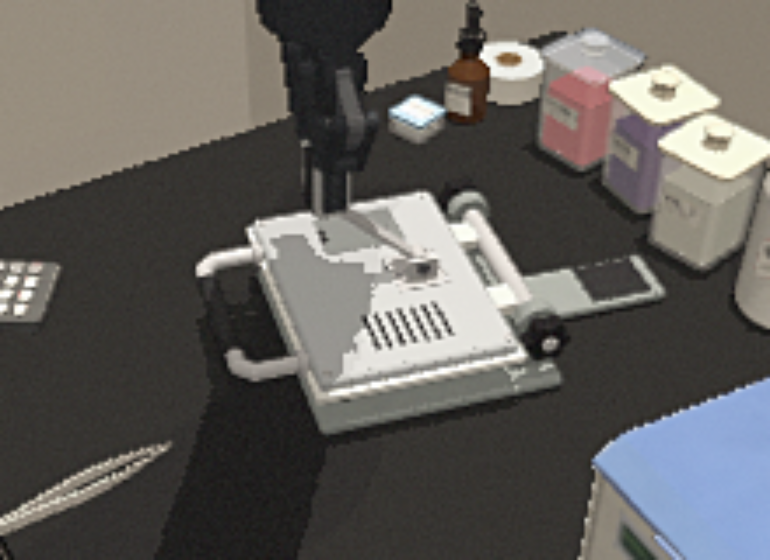

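View pics/w4.png

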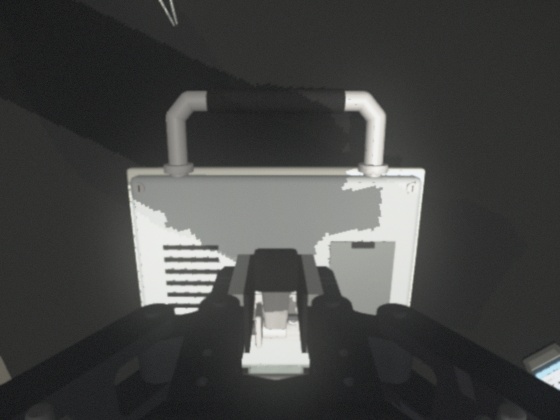

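```bash
python3 -m crank '[[0.56,-0.52,0.1,0,0.9],[1.17,-0.99,0.1,0,0.9],[1.82,-1.4,0.1,0,0.9],[2.5,-1.76,0.1,0,0.9],[3.2,-2.05,0.1,0,0.9],[3.94,-2.28,0.1,0,0.9],[4.7,-2.45,0.1,0,0.9],[5.43,-2.57,0.1,0,0.9],[6.2,-2.6,0.1,0,0.9],[6.96,-2.57,0.1,0,0.9],[7.73,-2.45,0.1,0,0.9],[8.47,-2.3,0.1,0,0.9],[9.2,-2.05,0.1,0,0.9],[9.9,-1.76,0.1,0,0.9],[10.6,-1.4,0.1,0,0.9],[11.25,-1,0.1,0,0.9],[11.85,-0.5,0.1,0,0.9],[12.3,-0.1,0.1,0,0.9],[12.5,0.1,0.1,0,0.9],[12.5,0.1,0.1,0,0.9]]' 20
python3 - <<'E'
from h import *
from rig import robot,snapshot,finder
o=robot.get_obs();s=snapshot("scene");cv2.imwrite("pics/s5.png",cv2.resize(s["frame"][100:260,180:400],(770,560)))
print(o["tool_pos"],o["ee_rot"],o["width"],o["force"],o["ft_torque"])
E
```

```text
t: 9.0
tool_pos: [0.6495, 0.1898, 0.1276]
ee_rot: [-89.9, -0.4, -14.7]
force: [3.4, -4.4, 5.0]
width: 0.0173
[0.64950194 0.18977007 0.12758906] [-89.92764718  -0.37884433 -14.74118674] 0.017288427803669248 [ 3.39054938 -4.36567563  5.01825106] [-0.68461294 -0.58166177  0.07859324]
```

View pics/s5.png

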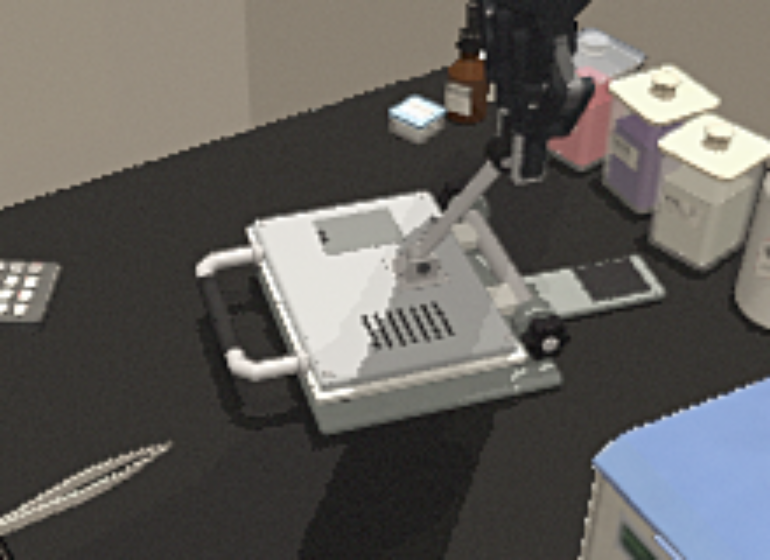

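```bash
python3 -m crank '[[12.5,0.1,0.1,0,0.7],[0,0,0,0,0.3]]' 20 >/dev/null --help 2>/dev/null; python3 -c "
from rig import robot;o=robot.get_obs();print(o['t'],o['tool_pos'],o['width'])"
```

```text
9.05 [0.64936187 0.18979187 0.1277156 ] 0.017184700299531896
```

That stray call was refused: the clock and pose are unchanged. Next I'm releasing the stand.

```bash
python3 -m crank '[[0,0,0,0,0.7],[0,0,0,0,0.5],[0,0,0,0,0.4],[0,0,0,0,0.4],[0,-2,0,0,0.4],[0,-5,0,0,0.4],[0,-8,0,0,0.4],[0,-8,0,0,0.4]]' 20
python3 - <<'E'
from h import *
from rig import robot,snapshot,finder
o=robot.get_obs();s=snapshot("scene");cv2.imwrite("pics/s6.png",cv2.resize(s["frame"][100:260,180:400],(770,560)))
print(o["tool_pos"],o["ee_rot"],o["width"],o["force"],o["ft_torque"])
p=np.load("base.npy")+[.001,.0015,0]
for a in (2.2,2.3,2.42): print(a,(proj(s,b2w(p,[-.06-.088*np.cos(a),0,.064+.088*np.sin(a)]))-[180,100])*3.5)
E
```

```text
t: 9.85
tool_pos: [0.6473, 0.1933, 0.2114]
ee_rot: [-89.7, -0.4, -14.6]
force: [-0.1, 1.4, 0.5]
width: 0.0509
[0.64732982 0.19334332 0.21136306] [-89.73485303  -0.36471089 -14.57792862] 0.05090737683540889 [-0.0710566   1.35448267  0.50699146] [ 0.00789605 -0.0161752  -0.04798447]
2.2 [[496.5837267  150.29107441]]
2.3 [[505.97294429 155.94101494]]
2.42 [[515.84294107 163.95162603]]
```

View pics/s6.png

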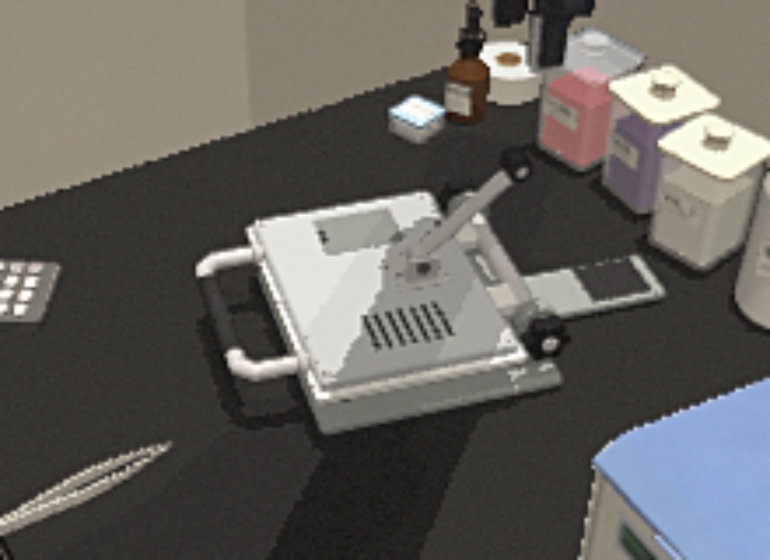

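```bash
python3 -m crank '[[-2,0,0,0.15,0.4],[-4.5,0,0,0.3,0.5],[-7,0,0,0.45,0.6],[-9.5,0,0,0.6,0.6],[-12,0,0,0.75,0.6],[-14.5,0,0,0.9,0.6],[-17,0,0,1.05,0.6],[-19,0,-0.2,1.2,0.6],[-20,0,-0.3,1.35,0.6],[-20,2,-0.3,1.5,0.6],[-20,4,-0.3,1.57,0.6],[-20,6,-0.3,1.57,0.6],[-20,8,-0.3,1.57,0.6],[-20,8,-0.3,1.57,0.6],[-20,8,-0.3,1.57,0.6],[-20,8,-0.3,1.57,0.6]]' 20
python3 - <<'E'
from h import *
from rig import robot,snapshot,finder
o=robot.get_obs();s=snapshot("wrist");cv2.imwrite("pics/w7.png",s["frame"])
T=toolT(o);p=np.load("base.npy");pose=T@s["mount"]
print(o["tool_pos"],o["ee_rot"],o["width"],o["joint_positions"],o["force"])
for n,P in [("grip",[-.194,0,.044]),("g+",[-.194,.039,.044]),("g-",[-.194,-.039,.044]),("fl",[-.155,.091,.052]),("fr",[-.155,-.091,.052])]:
    w=b2w(p,P);print(n,w.round(4),proj(s,w,pose).round(1),((w-T[:3,3])@T[:3,:3]*100).round(2))
E
```

```text
t: 11.5
tool_pos: [0.4514, 0.2394, 0.1273]
ee_rot: [-90.0, 0.0, -104.6]
force: [0.5, 0.4, -0.6]
width: 0.034
[0.45141347 0.23941907 0.12725306] [-8.99585864e+01  4.44271540e-02 -1.04553489e+02] 0.03403558881436136 [ -9.5842393   25.29775737 -26.88579285 114.94675308  16.36414969
  43.31382903 -60.8122477 ] [ 0.51948108  0.44190055 -0.60478426]
grip [[0.4531 0.2386 0.044 ]] [[278.3 221.1]] [[0.05 8.33 0.18]]
g+ [[0.4631 0.2763 0.044 ]] [[278.7 157.7]] [[-3.85  8.33  0.2 ]]
g- [[0.4431 0.2009 0.044 ]] [[277.9 278.9]] [[3.94 8.32 0.16]]
fl [[0.514  0.3166 0.052 ]] [[352.   63.6]] [[-9.04  7.54  4.12]]
fr [[0.4676 0.1406 0.052 ]] [[335.8 354.9]] [[9.16 7.52 4.04]]
```

View pics/w7.png

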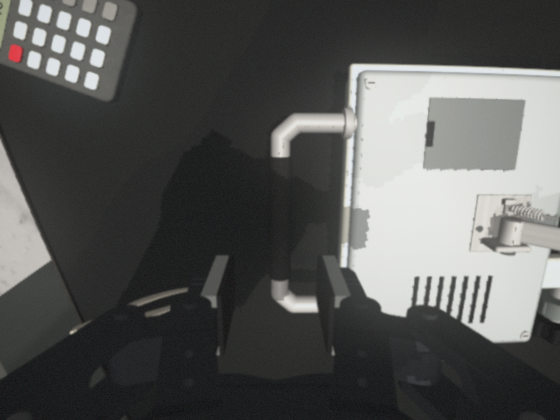

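```bash
python3 -m crank '[[0,2,0.4,0,0.6],[0,4,0.4,0,0.6],[0,6,0.4,0,0.6],[0,8,0.4,0,0.6],[0,9.4,0.4,0,0.6],[0,9.4,0.4,0,0.6],[0,9.4,0.4,0,0.6],[0,9.4,0.4,0,0.6]]' 20
python3 - <<'E'
from h import *
from rig import robot,snapshot,finder
o=robot.get_obs();s=snapshot("wrist");cv2.imwrite("pics/w8.png",s["frame"])
T=toolT(o);p=np.load("base.npy");pose=T@s["mount"]
print(o["tool_pos"],o["ee_rot"],o["width"],o["force"])
for n,P in [("grip",[-.194,0,.044]),("g+",[-.194,.039,.044])]:
    w=b2w(p,P);print(n,w.round(4),proj(s,w,pose).round(1),((w-T[:3,3])@T[:3,:3]*100).round(2))
E
```

```text
t: 12.35
tool_pos: [0.4556, 0.2386, 0.0336]
ee_rot: [-89.9, 0.1, -104.6]
force: [0.4, -0.0, -0.2]
width: 0.0339
[0.45564015 0.23855157 0.03360886] [-8.99184486e+01  7.35391649e-02 -1.04560599e+02] 0.033894143808755786 [ 0.38376325 -0.02261232 -0.18393827]
grip [[0.4531 0.2386 0.044 ]] [[268.5 295.4]] [[ 0.06 -1.04 -0.24]]
g+ [[0.4631 0.2763 0.044 ]] [[268.4 193.4]] [[-3.84 -1.03 -0.23]]
```

View pics/w8.png

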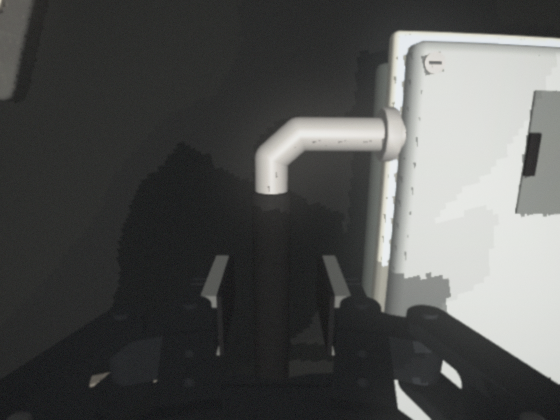

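```bash
python3 -m crank '[[0,0,-0.1,0,0.7],[0,0,-0.1,0,0.8],[0,0,-0.1,0,0.9],[0,0,-0.1,0,1],[0,0,-0.1,0,1],[0,0,-0.1,0,1]]' 30
python3 -c "
from rig import robot;o=robot.get_obs();print(o['t'],o['tool_pos'],o['ee_rot'],o['width'],o['force'],o['ft_torque'])"
```

```text
t: 13.0
tool_pos: [0.4541, 0.2384, 0.033]
ee_rot: [-90.0, 0.0, -104.6]
force: [-1.5, -0.6, 6.1]
width: 0.0125
13.0 [0.45406497 0.23843063 0.03304768] [-8.99777030e+01  2.84593126e-03 -1.04558367e+02] 0.012534316171546662 [-1.47857812 -0.57087044  6.08623043] [-0.19424269  0.27730895  0.00605343]
```

```bash
python3 -m crank '[[0,-1,0.03,0,1],[0,-2.03,0.11,0,1],[0,-3.03,0.24,0,1],[0,-4.03,0.42,0,1],[0,-5.02,0.66,0,1],[0,-6,0.95,0,1],[0,-6.95,1.29,0,1],[0,-7.89,1.68,0,1],[0,-8.8,2.11,0,1],[0,-9.7,2.6,0,1],[0,-10.57,3.13,0,1],[0,-11.4,3.71,0,1],[0,-12.21,4.32,0,1],[0,-12.98,4.98,0,1],[0,-13.72,5.68,0,1],[0,-13.72,5.68,0,1]]' 30
python3 - <<'E'
from h import *
from rig import robot,snapshot,finder
o=robot.get_obs();s=snapshot("scene");cv2.imwrite("pics/s9.png",cv2.resize(s["frame"][60:260,180:440],(780,600)))
print(o["tool_pos"],o["ee_rot"],o["width"],o["force"],o["ft_torque"],o["joint_positions"])
E
```

```text
t: 14.6
tool_pos: [0.5058, 0.2249, 0.1715]
ee_rot: [-90.3, -0.2, -104.5]
force: [-15.0, 2.2, 9.9]
width: 0.0121
[0.50579223 0.22490385 0.17149327] [ -90.33128784   -0.15123938 -104.50531115] 0.012067233195325142 [-15.00270263   2.17429668   9.93181727] [ 0.45113778  3.11514979 -0.02157091] [ -5.5795963   25.45102763 -27.41022394 107.2401548   14.55499558
  51.11974514 -54.50154163]
```

View pics/s9.png

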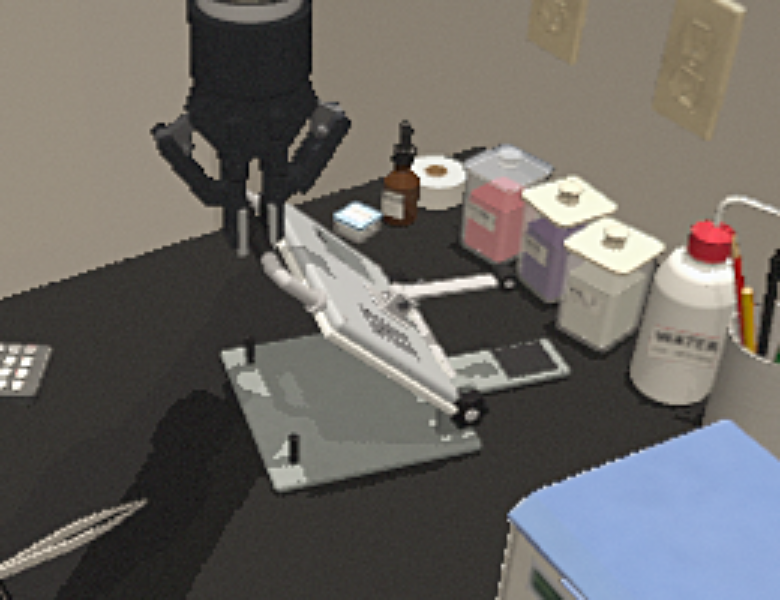

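```bash
python3 -m crank '[[0,-0.21,-0.21,0,1],[0,-0.92,0.54,0,1],[0,-1.59,1.32,0,1],[0,-2.22,2.14,0,1],[0,-2.8,3,0,1],[0,-3.34,3.87,0,1],[0,-3.83,4.78,0,1],[0,-4.28,5.7,0,1],[0,-4.67,6.66,0,1],[0,-5.02,7.63,0,1],[0,-5.02,7.63,0,1]]' 30
python3 - <<'E'
from h import *
from rig import robot,snapshot,finder
o=robot.get_obs();s=snapshot("scene");cv2.imwrite("pics/s10.png",cv2.resize(s["frame"][60:260,180:440],(780,600)))
print(o["tool_pos"],o["ee_rot"],o["width"],o["force"],o["ft_torque"],o["joint_positions"])
s=snapshot("wrist");cv2.imwrite("pics/w10.png",s["frame"])
E
```

```text
t: 15.75
tool_pos: [0.5852, 0.2042, 0.2223]
ee_rot: [-89.8, 0.1, -104.7]
force: [-3.8, 0.3, 8.0]
width: 0.0124
[0.58517772 0.20417323 0.22230026] [-8.98322625e+01  7.41941371e-02 -1.04668770e+02] 0.01237990118312096 [-3.82251291  0.30214014  7.99965665] [ 0.15356774  0.95456198 -0.00392254] [ -2.68041667  27.64256849 -26.46919076  95.990926    13.95502649
  59.46781535 -48.30843226]
```

View pics/s10.png

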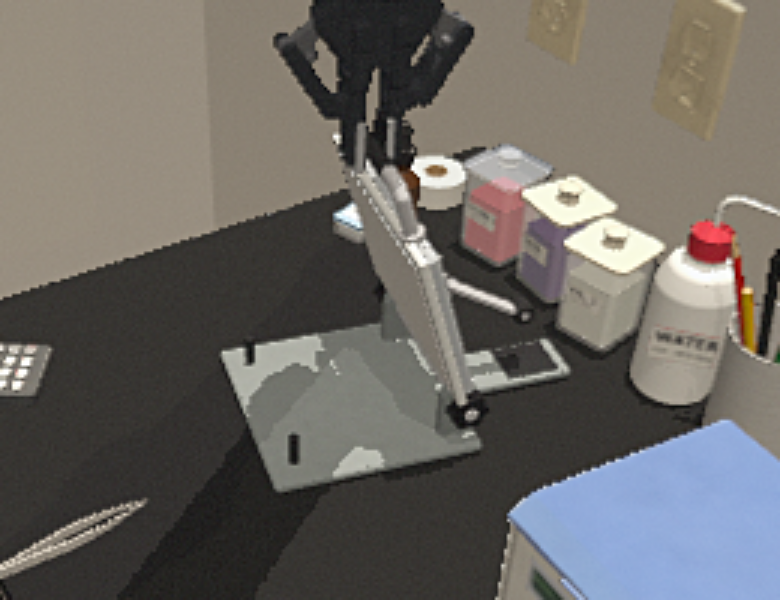

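View pics/w10.png

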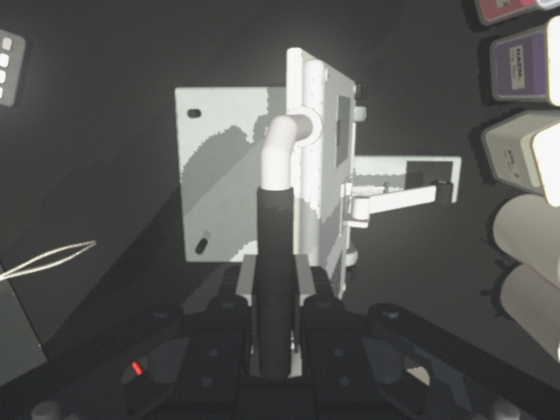

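```bash
python3 -m crank '[[0,-0.37,0.97,0,1],[0,-0.63,1.97,0,1],[0,-0.82,3,0,1],[0,-0.95,4,0,1],[0,-1.03,5,0,1],[0,-1.06,5.6,0,1],[0,-1.06,6,0,1],[0,-1.06,6,0,1],[0,-1.06,6,0,1],[0,-1.06,6,0,1]]' 30
python3 - <<'E'
from h import *
from rig import robot,snapshot,finder
o=robot.get_obs();s=snapshot("scene");cv2.imwrite("pics/s11.png",cv2.resize(s["frame"][60:260,180:440],(780,600)))
print(o["tool_pos"],o["ee_rot"],o["width"],o["force"],o["ft_torque"],o["qd"])
d=(o["tool_pos"][:2]-[.6417,.1895]); print("base x",d@[np.cos(-.255),np.sin(-.255)])
p=np.load("base.npy")+[.001,.0015,0]
for th in (1.5,1.57,1.64):
  c,sn=np.cos(th),np.sin(th)
  # panel frame (u along panel to handle, n = back normal) 
  f=lambda u,y,n: b2w(p,[-u*c+n*sn,y,.044+u*sn+n*c])
  a=2.42;ft=(60+88*np.cos(a),20+88*np.sin(a))
  for n,P in [("edge-",f(.155,-.091,-.008)),("edgeback-",f(.155,-.091,.008)),("bot",f(.017,-.091,-.008)),("foot",f(ft[0]/1000,0,ft[1]/1000))]:
    print(th,n,((proj(s,P)-[180,60])*3).round(1))
s=snapshot("top");cv2.imwrite("pics/t11.png",cv2.resize(s["frame"][80:260,160:340],(600,600)))
E
```

```text
t: 16.85
tool_pos: [0.6409, 0.1896, 0.2307]
ee_rot: [-90.0, -0.0, -104.6]
force: [0.3, 0.5, 3.8]
width: 0.0125
[0.64092552 0.18958622 0.23068659] [-8.99713235e+01 -1.81431886e-02 -1.04555083e+02] 0.012481035124822463 [0.26380818 0.49137913 3.82255679] [0.0621989  0.22151167 0.02197522] [-0.05503598 -0.02051965 -0.00614236  0.1330216  -0.0500774  -0.08799239
  0.04033524]
base x -0.0007711830528093911
1.5 edge- [[469.1 244.7]]
1.5 edgeback- [[492.1 239.4]]
1.5 bot [[462.1 403.3]]
1.5 foot [[517.3 328. ]]
1.57 edge- [[484.8 240.9]]
1.57 edgeback- [[507.6 237. ]]
1.57 bot [[463.7 402.4]]
1.57 foot [[516.1 333.5]]
1.64 edge- [[500.3 238. ]]
1.64 edgeback- [[522.7 235.6]]
1.64 bot [[465.3 401.6]]
1.64 foot [[514.6 339. ]]
```

View pics/s11.png

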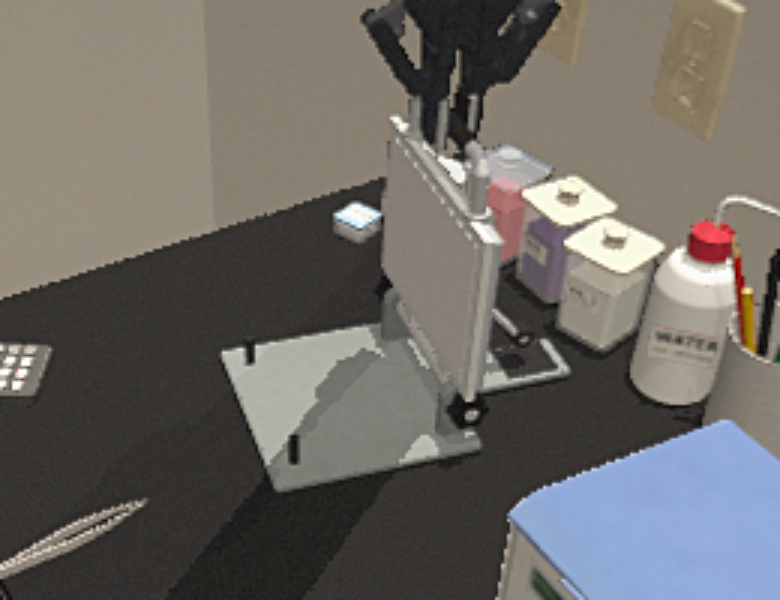

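View pics/t11.png

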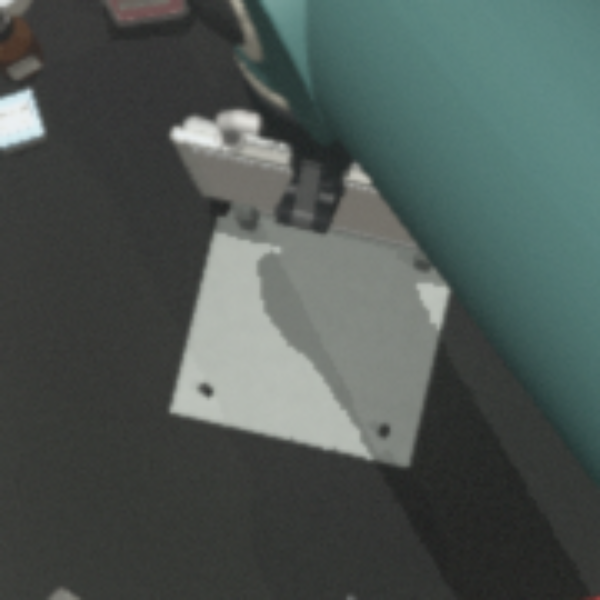

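```bash
python3 -c "
from rig import robot
print(robot.finish_job());o=robot.get_obs();print(o['t'],o['tool_pos'],o['force'],o['width'])"
```

```text
the job is handed in; nothing more can be done
None
the job is handed in; nothing more can be done
```

The light panel is upright with its kickstand out, and the gripper is still holding it by the handle. I handed the job in at about 16.9 s of the 51 s allowed.

- **Kickstand:** with the panel lying down, I gripped the foot and swung it over centre. After I let go, the scene image put the foot where the model expects it at 2.42 rad, so it is against its stop. The panel stayed down during the swing.
- **Panel:** I gripped the handle at 30 N and raised it in one continuous hold. The final reading puts the grip within 1 mm of straight above the hub. The panel's top edge in the image matches about 1.57 rad, well short of the 1.81 rad where the foot would land on the pad. The gripper was closed on the grip at 12.5 mm with about 4 N at the wrist.

**Checks that disagreed:**
- **Side load on the handle:** partway up, the wrist force reached about 18 N along the handle-to-hub line. The handle's path measured 3–4 mm larger in radius than planned, so I widened the arc. The grip may have shifted a few millimetres in the pads.
- **Foot position:** in the last image the foot sat about 2–3 image pixels from the model's prediction. I took that as seeing the roller's near end.
- **Refused command:** one mistyped move command was refused, and the arm did not move.
- **Bystanders:** in the last scene image the forceps and the visible part of the calculator looked unmoved. The cassette was not in that view, and the arm never went near it.

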